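# Move the push-fit stop end to the other water point

## Task

The steriliser is going onto the water point that is blanked off, so move its push-fit stop end to the other water point. Squeeze the stop end's release ring in against its body and keep it in while you draw it off the tube, then slide it onto the other point's tube, let go of the ring and press on its closed end until it is fully home and locks. Be gentle with the tubes: don't drag it off against its teeth, ram it or lever on the tubes, and leave the other things on the bench where they are.

Things in the scene. Friction and masses are not known exactly. Their poses are not given: they have to be found in the camera images.
- stop_end_mid (a point): Push-fit stop end: white plastic cap, 36 mm diameter, 46 mm long, about 100 g, lying level on a water point's tube. Point on its axis, half-way along. x axis runs along the bore from the closed end to the open end (and on towards the valve when on a tube), z up. Flat closed end face at x = -23 mm. At the open end, round the tube, its grey release ring: flat outer face at x = +23 mm.
- collet_face (a point): Centre of the release ring's flat outer face (moves with the ring; same axes): ring 36 mm across, 17 mm hole, 15 mm tube through it. Pushed 4 mm towards the closed end (about 10 N) it draws the teeth out of the tube's groove; let go, it springs out. Even then a rubber seal drags on the tube with 3 to 6 N. The tube goes 38 mm deep past this face.
- stop_end_seat (a point): The stop inside the stop end: point on its axis that a tube's end meets when pushed right in, 15 mm towards the closed end from stop_end_mid, same axes. A rubber washer there resists over the last 2.5 mm, so seating takes a push of about 12 to 17 N on the closed end with the ring free; it then springs back 1 mm onto its teeth. With the ring held in, the washer tends to push it off again.
- collet (a joint): How far the release ring is pushed in: 0 = sprung out, 0.004 m = fully in. Teeth are clear of the tube from about 0.003 m. On a tube that is not fully home the teeth ride on the tube, keep the ring in by about 0.002 m and hold the stop end loosely where it is left; home, they drop into the groove and the ring springs out to 0.
- point_capped_tip (a point): Centre of the end face of the outlet tube that has the stop end at the start. x axis along the tube towards its valve, z up. Level steel tube, 15 mm diameter, axis 100 mm above the bench, 95 mm long to the valve's nut, last 6 mm tapered to 10 mm, groove 5 mm wide centred 22 mm from the end. The valve's lever reaches 37 mm above the tube's axis. Fixed.
- point_open_tip (a point): The same point, axes and sizes for the other water point, whose tube is bare at the start.
- point_capped: Water point that has the stop end at the start: grey pedestal, 72 mm base, steel valve with a black lever lying across. Origin at the centre of its base; tube towards its -x, tube end at x = -135 mm, z = 100 mm. Fixed to the bench.
- point_open: The other water point, the same in every way, bare tube.
- vial_1: Amber glass vial, 22 mm in diameter, 42 mm high, origin at the centre of its underside. Leave alone.
- vial_2: Another such vial. Leave alone.
- syringe: Plastic syringe lying on the bench, 150 mm long, 15 mm thick; origin under its middle. Leave alone.
- ice_pack: White cool pack, 95 x 150 x 24 mm, origin at the centre of its underside. Leave alone.
- dish: Steel instrument dish, 110 x 200 x 28 mm, origin at the centre of its underside. Leave alone.
- cotton_jar: Open glass jar, 84 mm in diameter, 85 mm high, origin at the centre of its underside. Leave alone.
- tweezers: Steel tweezers lying flat, 120 mm long; origin under their middle. Leave alone.
- spirit_bottle: Plastic bottle, 60 mm in diameter, 150 mm high, origin at the centre of its underside. Leave alone.
Things that resemble listed ones, but are neither listed nor needed, are in the scene too. What is shaped like the point_open but orange or pink is not meant.

How it is judged:
On the way:
1. the stop end is drawn off the first tube (distance between stop_end_seat and point_capped_tip above 0.045 m), for 0.1 s.
At the end, for the whole second after the job is handed in: The stop end sits fully home on the tube that was bare (the stop inside it within 3 mm of the tube's end, axes within 0.1 rad), its release ring has sprung out to within 0.8 mm so that the teeth lock in the groove, the first tube is bare, and nothing touches the robot (distance between stop_end_seat and point_open_tip below 0.003 m and angle between the x axis of stop_end_seat and the x axis of point_open_tip, either way round below 0.1 rad and value of joint collet below 0.0008 m and distance between stop_end_seat and point_capped_tip above 0.045 m).
It fails at once if a tube is loaded with more than 60 N, summed over all contacts on it (dragged against the teeth, rammed or levered; a locked stop end at rest counts about 30 N) (contact force between any of point_capped, point_open and anything else above 60 N).
It fails at once if another thing on the bench is moved by more than 30 mm (distance of any of vial_1, vial_2, syringe, ice_pack, dish, cotton_jar, tweezers, spirit_bottle from where it was at the start of the episode above 0.03 m).
It also fails if it takes over 58 s, if anything falls off the work surface, if the arm or the gripper's body presses on something with over 40 N, if the wrist force passes 120 N, or if a joint passes its speed limit or range.

## Robot

A 7-joint arm with a two-finger parallel gripper is mounted at the origin on the work surface. World frame = base frame: x ahead of the robot, y to its left, z up, the work surface at z = 0. Lengths are in m, angles in rad, forces in N, time in s.
With the tool pointing down it reaches from about 0.425 to 0.925 m from the base axis. Payload 6.8 kg.
Tool frame: the origin (TCP) lies on the centre line of the jaws, within the pads' length; the fingertips stand 14 mm ahead of it and the grasp point (between the pads) lies 5 mm behind it (r.tips_ahead is the distance from the TCP to the fingertips, in m); z points along the fingers, y is the line along which they close (so a half turn about z gives the same grasp; the last joint's range is limited). The gripper opens to 85 mm and grips with 20 to 120 N. Pads are 22 mm wide; open, the fingers measure 114 mm over their backs; the gripper's body (76 mm by 85 mm) begins 54 mm behind the grasp point. The pads swing forward as they close: fully open they stand 13 mm farther back than shut.
Start: joints at [-1.333, 0.477, 0.022, 1.555, -0.011, 1.109, -0.083], TCP at [0.229, 0.635, 0.245] pointing down, gripper open.
Joint ranges: [-2.96, 2.96], [-0.34, 2.1], [-1.41, 1.46], [0.24, 2.44], [-1.37, 4.51], [0.17, 1.92], [-2.96, 2.96]. Speed limits (rad/s): [2.39, 2.39, 3.14, 3.14, 3.14, 3.14, 3.14].

## Interface

Orientations are given as a rotation vector (axis times angle).
In Python, from bench import r, eyes gives the robot as it stands.
- The arm moves only by the tool step_arm, never from a script. Its argument "rows" is a list of rows, each a list of 6 numbers: the shift along the world's x, y, z in units of 60 cm (1.0 is 60 cm), then the turn, a rotation vector about the world's x, y, z in units of pi rad (1.0 is pi rad). In form: [[x, y, z, rx, ry, rz], ...]. A call has 1 to 5 rows; each row is the pose to reach, as a shift and turn from the pose commanded when the call began, turning the shorter way round; what a row does not reach only later rows make up. A row lasts 1/12 s, in which the tool goes at most 41.7 mm and 7.16 degrees, less where a joint would pass 70% of its speed; a pose out of reach is approached as far as the arm can. A call with a number of a shift or a turn outside -1 to 1 is refused whole. A call with a gripper value outside its range is refused whole. "jaw" is the closure, from 0 (fully open) to 1 (shut), set as the call begins (left out, the last holds). The fingers move at their own pace and stop on an object; "squeeze" is the grip in N (left out, the last holds). Time passes only in rows, so rows that repeat a pose let the fingers close. It gives the time, the measured TCP pose, the force, the opening and the grip force at its end, in the units of the state.
- r.get_obs(): the state, without advancing time (a new reading comes with each control period).
- eyes.grab_frame(name): name is "side" or "top"; returns the picture (480x640x3 uint8, red, green, blue); there is no depth.
- eyes.camera_info(name): a dict with "mtx" (3x3 intrinsics, pixels), "k1" (the pictures are not rectified: a ray, as slopes to the right and down, at radius r is drawn at 1 + k1 r^2 times it, then the intrinsics apply), "extrinsics" (4x4, takes a point from camera to world coordinates). Camera axes: x right, y down, z forward; pixel columns grow to the right and rows downward; lengths in m; the calibration is good to about 2 mm. A picture is of the moment at which its call begins. camera_info takes no time and is no camera call.
- r.hand_in(): hands the job in; it is judged then, once.
The state is a dict: "clock": time; "joints": joint angles; "qvel": joint speeds; "tau": joint torques, N m; "tcp_pos": TCP position; "orientation": TCP orientation; "contact_force": force on the tool from outside, world axes, zero at the start; "moment": the same for the moment, N m; "grip_width": finger opening in m; "gripper_force": force on a finger pad.
Only numpy, scipy, OpenCV 4.12 (cv2) and the standard library are available. Lean on these libraries where they do the work, as an engineer would, in place of code of your own. Each camera call takes 0.05 s, during which the arm holds its last target. There are 200 camera calls.

## Working session

There is one attempt and no reset: what is moved stays moved. The work goes in short steps, Python scripts to look and compute and a tool call to move; the robot and the scene stay as the last step left them, time stands still between calls to the robot, and variables do not carry over. Pictures are saved under pics/ and viewed, at most 10 in all, crops included, and the job is handed in when it is done.

Besides the shell and the picture viewer there is one more tool, called by a JSON object that holds its "method" and its "body", one argument or row to a line. step_arm: Moves the arm, as the interface text tells. Shifts and turns lie within -1 to 1; 1 stands for 60 cm of shift or pi rad of turn. Its arguments: {"type":"object","properties":{"rows":{"type":"array"},"jaw":{"type":"number"},"squeeze":{"type":"number"}},"required":["rows"]}

```bash
mkdir -p pics
python3 - <<'E'
from bench import r,eyes
import cv2,numpy as np
for n in("top","side"):
    cv2.imwrite(f"pics/{n}0.png",eyes.grab_frame(n)[:,:,::-1])
    i=eyes.camera_info(n);print(n,np.round(i["mtx"],1).tolist(),i["k1"],np.round(i["extrinsics"],3).tolist())
o=r.get_obs();print({k:np.round(v,3).tolist() for k,v in o.items()},r.tips_ahead)
E
```

```text
top [[599.3, 0.0, 320.3], [0.0, 599.3, 240.6], [0.0, 0.0, 1.0]] -0.13983456880536776 [[0.018, -0.992, 0.127, 0.402], [-1.0, -0.018, 0.002, 0.037], [0.0, -0.127, -0.992, 1.368], [0.0, 0.0, 0.0, 1.0]]
side [[541.1, 0.0, 321.8], [0.0, 541.1, 252.1], [0.0, 0.0, 1.0]] -0.04272775210804658 [[0.999, -0.016, 0.034, 0.519], [-0.036, -0.686, 0.727, -0.699], [0.011, -0.728, -0.686, 0.796], [0.0, 0.0, 0.0, 1.0]]
{'clock': 0.1, 'joints': [-1.333, 0.478, 0.022, 1.556, -0.012, 1.109, -0.083], 'qvel': [0.0, -0.003, -0.001, -0.003, 0.001, -0.0, -0.001], 'tau': [0.004, -59.775, 1.613, -28.195, 0.013, 0.005, 0.0], 'tcp_pos': [0.229, 0.635, 0.244], 'orientation': [-0.54, -3.095, 0.003], 'contact_force': [0.325, 0.511, -0.173], 'moment': [0.04, 0.023, 0.045], 'gripper_force': 0.0, 'grip_width': 0.085} 0.014
```

View pics/top0.png

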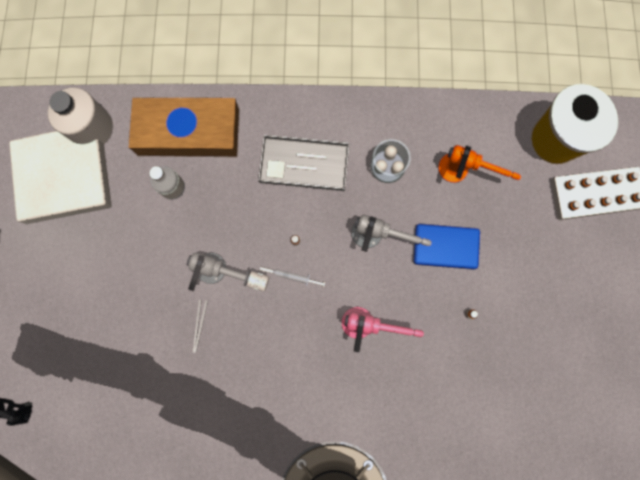

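View pics/side0.png

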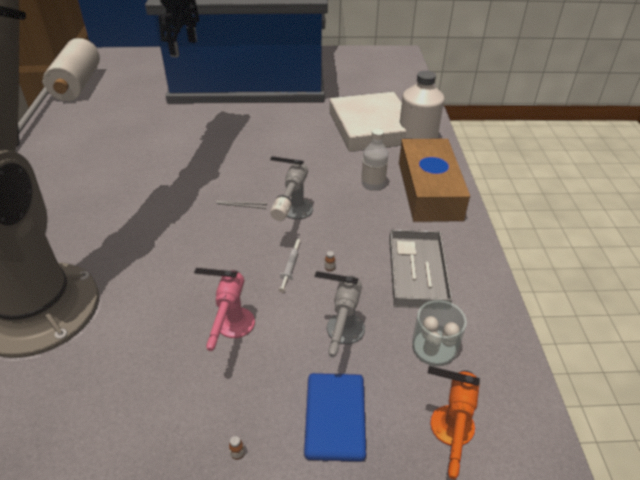

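The stop end is at top (257,281) / side (281,208), on the grey point. For the bare target there are three candidates:
- grey: top tip (428,243), side (335,348)
- pink: top (421,333), excluded by its colour
- orange: top (518,176), excluded by its colour

I choose the grey one and will check it in a close crop.

Run:
```python
import cv2,numpy as np
t=cv2.imread("pics/top0.png");s=cv2.imread("pics/side0.png")
def c(im,u,v):
    p=cv2.resize(im[v:v+60,u:u+80],None,fx=5,fy=5,interpolation=cv2.INTER_CUBIC)
    for k in range(0,80,10):
        cv2.line(p,(k*5,0),(k*5,5),(0,255,0),1);cv2.putText(p,str(u+k),(k*5,14),0,.35,(0,255,0))
    for k in range(10,60,10):
        cv2.line(p,(0,k*5),(5,k*5),(0,255,0),1);cv2.putText(p,str(v+k),(6,k*5+4),0,.35,(0,255,0))
    return p
cv2.imwrite("pics/crop.png",np.vstack([np.hstack([c(t,195,250),c(t,355,210)]),np.hstack([c(s,255,170),c(s,300,300)])]))
```

```text
(no output)
```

View pics/crop.png

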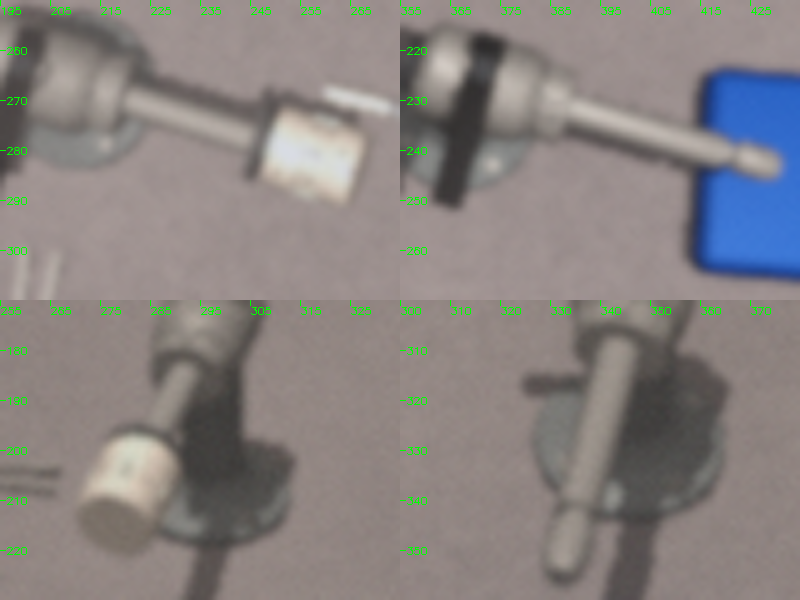

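The crop shows the stop end (white, with a dark ring towards the valve) in the left panels. Its closed face is centred at top (266,285) / side (278,215.6). The right panels show the grey bare tube, with its tip at top (430.5,242.8) / side (332.6,353).

```bash
cat > h.py <<'E'
from bench import r,eyes
import cv2,numpy as np
from scipy.spatial.transform import Rotation as R
def ray(n,p):
    i=eyes.camera_info(n);K=np.array(i["mtx"]);E=np.array(i["extrinsics"])
    q=cv2.undistortPoints(np.array([[p]],float),K,np.array([i["k1"],0,0,0.]))[0,0]
    return E[:3,3],E[:3,:3]@np.array([*q,1])
def onz(n,p,z=.1):
    o,d=ray(n,p);return o+d*(z-o[2])/d[2]
def tri(a,b):
    A=0;B=0
    for n,p in(("top",a),("side",b)):
        o,d=ray(n,p);d=d/np.linalg.norm(d);M=np.eye(3)-np.outer(d,d);A=A+M;B=B+M@o
    return np.linalg.solve(A,B)
def proj(n,X):
    i=eyes.camera_info(n);E=np.linalg.inv(np.array(i["extrinsics"]));c=E[:3,:3]@X+E[:3,3]
    return cv2.projectPoints(c.reshape(1,1,3),np.zeros(3),np.zeros(3),np.array(i["mtx"]),np.array([i["k1"],0,0,0.]))[0].ravel()
def st():
    o=r.get_obs();m=R.from_rotvec(o["orientation"]).as_matrix()
    print({k:np.round(o[k],4).tolist() for k in("clock","tcp_pos","contact_force","moment","grip_width","gripper_force")},"toolz",np.round(m[:,2],3),"tooly",np.round(m[:,1],3));return o,m
E
python3 - <<'E'
from h import *
np.set_printoptions(precision=4,suppress=True)
for n,p in [("top",(266,285)),("top",(246.6,277.6)),("side",(278,215.6)),("top",(430.5,242.8)),("top",(388,231)),("side",(332.6,353)),("side",(344,309))]: print(n,p,onz(n,p))
print(tri((266,285),(278,215.6)),tri((430.5,242.8),(332.6,353)),tri((388,231),(344,309)))
# base discs
for n,p in[("side",(342,328))]:print(onz(n,p,0.003))
st()
E
```

```text
top (266, 285) [0.4667 0.1524 0.1   ]
top (246.6, 277.6) [0.4815 0.1941 0.1   ]
side (278, 215.6) [0.469  0.1482 0.1   ]
top (430.5, 242.8) [ 0.5631 -0.1969  0.1   ]
top (388, 231) [ 0.5869 -0.1053  0.1   ]
side (332.6, 353) [ 0.5623 -0.1923  0.1   ]
side (344, 309) [ 0.5861 -0.1022  0.1   ]
[0.4678 0.1529 0.096 ] [ 0.5622 -0.196   0.1052] [ 0.5861 -0.105   0.1033]
[ 0.5886 -0.0654  0.003 ]
{'clock': 0.1, 'tcp_pos': [0.2286, 0.6346, 0.2444], 'contact_force': [0.325, 0.5115, -0.1725], 'moment': [0.0401, 0.0229, 0.0454], 'grip_width': 0.0854, 'gripper_force': 0.0} toolz [-0.    -0.002 -1.   ] tooly [ 0.339  0.941 -0.002]
```

{"method": "step_arm", "body": {
  "rows": [
    [0.41,-0.77,-0.06,0,0,0],
    [0.41,-0.77,-0.06,0,0,0],
    [0.41,-0.77,-0.06,0,0,0],
    [0.41,-0.77,-0.06,0,0,0],
    [0.41,-0.77,-0.06,0,0,0]
  ],
  "jaw": 0.36,
  "squeeze": 30
}}

```text
clock: 0.52
tcp_pos: [0.3269, 0.4495, 0.2305]
orientation: [-0.54, -3.095, 0.001]
contact_force: [0.8, -0.9, 0.2]
grip_width: 0.0545
gripper_force: 0.0
```

Run:
```python
from h import *
np.set_printoptions(precision=4,suppress=True)
a=onz("top",(220,269));b=(onz("top",(266,285))+onz("side",(278,215.6)))/2
for q in(onz("top",(266,285)),b):
  d=(a-q);print(a,q,np.linalg.norm(d),d/np.linalg.norm(d))
st()
```

```text
[0.4986 0.2516 0.1   ] [0.4667 0.1524 0.1   ] 0.10423603666843888 [0.3068 0.9518 0.    ]
[0.4986 0.2516 0.1   ] [0.4678 0.1503 0.1   ] 0.1059165587481658 [0.2909 0.9568 0.    ]
{'clock': 0.5167, 'tcp_pos': [0.3269, 0.4495, 0.2305], 'contact_force': [0.814, -0.8778, 0.2271], 'moment': [0.0054, -0.0406, 0.0488], 'grip_width': 0.0545, 'gripper_force': 0.0} toolz [-0.    -0.001 -1.   ] tooly [ 0.339  0.941 -0.001]
```

{"method": "step_arm", "body": {
  "rows": [
    [0.245,-0.459,-0.05,0,0,0.011],
    [0.245,-0.459,-0.05,0,0,0.011],
    [0.245,-0.459,-0.05,0,0,0.011],
    [0.245,-0.459,-0.05,0,0,0.011],
    [0.245,-0.459,-0.05,0,0,0.011]
  ]
}}

```text
clock: 0.93
tcp_pos: [0.4245, 0.2666, 0.2108]
orientation: [-0.487, -3.104, 0.0]
contact_force: [0.8, -0.0, -0.2]
grip_width: 0.0547
gripper_force: 0.0
```

```bash
python3 -c "
from h import *
o,m=st();print((np.array([.474,.174,.165])-o['tcp_pos'])/.6)"
```

```text
{'clock': 0.9333, 'tcp_pos': [0.4245, 0.2666, 0.2108], 'contact_force': [0.7982, -0.0237, -0.2144], 'moment': [0.0413, -0.0543, 0.0289], 'grip_width': 0.0547, 'gripper_force': 0.0} toolz [-0.  0. -1.] tooly [ 0.306  0.952 -0.   ]
[ 0.08256408 -0.15436704 -0.07640864]
```

{"method": "step_arm", "body": {
  "rows": [
    [0.083,-0.154,-0.03,0,0,0],
    [0.083,-0.154,-0.05,0,0,0],
    [0.083,-0.154,-0.076,0,0,0],
    [0.083,-0.154,-0.076,0,0,0],
    [0.083,-0.154,-0.076,0,0,0]
  ]
}}

```text
clock: 1.35
tcp_pos: [0.4735, 0.174, 0.1641]
orientation: [-0.493, -3.1, 0.004]
contact_force: [1.0, 0.8, 1.0]
grip_width: 0.0548
gripper_force: 0.0
```

Run:
```python
from h import *
o,m=st()
S=eyes.grab_frame("side")[:,:,::-1];T=eyes.grab_frame("top")[:,:,::-1]
def c(im,u,v):
    p=cv2.resize(im[v:v+100,u:u+67],None,fx=6,fy=6,interpolation=cv2.INTER_CUBIC)[:,:400]
    for k in range(0,67,10): cv2.line(p,(k*6,0),(k*6,5),(0,255,0),1);cv2.putText(p,str(u+k),(k*6,14),0,.35,(0,255,0))
    for k in range(10,100,10): cv2.line(p,(0,k*6),(5,k*6),(0,255,0),1);cv2.putText(p,str(v+k),(6,k*6+4),0,.35,(0,255,0))
    return p
cv2.imwrite("pics/c2.png",np.hstack([c(S,250,140),c(T,220,220)]))
p=np.array(o["tcp_pos"]);
for s in(-1,1):
  q=p+m[:,1]*s*.0275; print(s,proj("side",q),proj("side",q+m[:,2]*.014))
```

```text
{'clock': 1.35, 'tcp_pos': [0.4735, 0.174, 0.1641], 'contact_force': [1.005, 0.7609, 1.0185], 'moment': [0.0093, 0.0131, 0.0335], 'grip_width': 0.0548, 'gripper_force': 0.0} toolz [-0.003 -0.002 -1.   ] tooly [ 0.31   0.951 -0.003]
-1 [274.46718953 190.10896757] [274.7903929  195.88606841]
1 [283.7108774  174.40210868] [283.94175398 180.10796163]
```

View pics/c2.png

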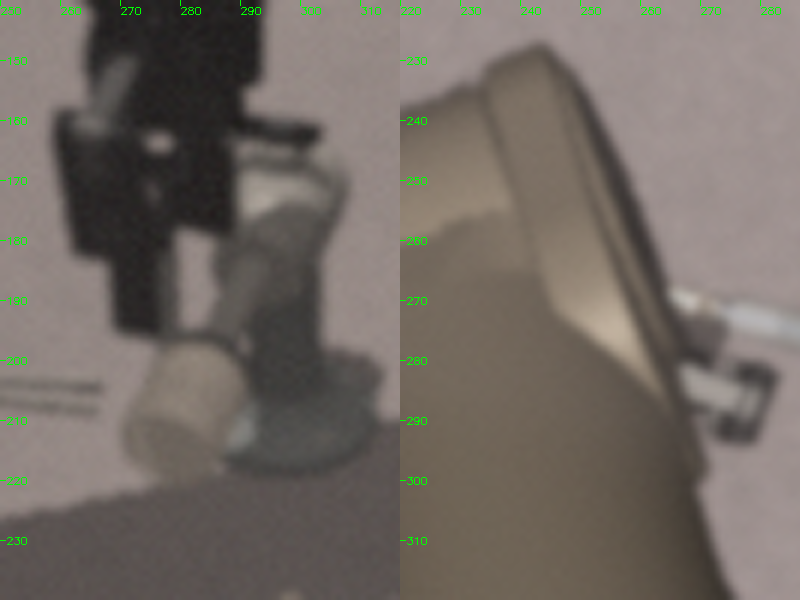

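The side crop shows the near fingertip at (274,195) and the far one at (285,180). Both match the prediction, so the tips are 14 mm ahead of the TCP at this opening. The stop end lies below them, between the fingers. Descending.

{"method": "step_arm", "body": {
  "rows": [
    [0,0,-0.03,0,0,0],
    [0,0,-0.05,0,0,0],
    [0,0,-0.06,0,0,0],
    [0,0,-0.065,0,0,0],
    [0,0,-0.065,0,0,0]
  ]
}}

```text
clock: 1.87
tcp_pos: [0.4736, 0.1772, 0.1265]
orientation: [-0.484, -3.104, -0.0]
contact_force: [-0.4, -1.1, 0.1]
grip_width: 0.0545
gripper_force: 0.0
```

{"method": "step_arm", "body": {
  "rows": [
    [0,0,0,0,0,0],
    [0,0,0,0,0,0]
  ],
  "jaw": 0.44,
  "squeeze": 20
}}

```text
clock: 2.03
tcp_pos: [0.4739, 0.176, 0.1271]
orientation: [0.487, 3.104, -0.0]
contact_force: [-1.6, -1.9, 0.8]
grip_width: 0.0477
gripper_force: 1.3
```

{"method": "step_arm", "body": {
  "rows": [
    [0,0,-0.003,0,0,0],
    [0,0,-0.003,0,0,0],
    [0,0,-0.003,0,0,0]
  ],
  "jaw": 0.44
}}

```text
clock: 2.28
tcp_pos: [0.474, 0.1758, 0.1248]
orientation: [0.488, 3.103, -0.0]
contact_force: [-0.9, -3.3, 2.4]
grip_width: 0.0478
gripper_force: 1.8
```

{"method": "step_arm", "body": {
  "rows": [
    [0,0,0,0,0,0],
    [0,0,0,0,0,0],
    [0,0,0,0,0,0]
  ],
  "jaw": 0.6,
  "squeeze": 20
}}

```text
clock: 2.53
tcp_pos: [0.4734, 0.1736, 0.125]
orientation: [-0.49, -3.102, 0.005]
contact_force: [-4.2, -10.0, 11.8]
grip_width: 0.041
gripper_force: 19.0
```

Run:
```python
from h import *
o,m=st()
S=eyes.grab_frame("side")[:,:,::-1]
u,v=250,160
p=cv2.resize(S[v:v+60,u:u+60],None,fx=9,fy=9,interpolation=cv2.INTER_CUBIC)
cv2.imwrite("pics/c3.png",p)
```

```text
{'clock': 2.5333, 'tcp_pos': [0.4734, 0.1736, 0.125], 'contact_force': [-4.2154, -9.9886, 11.7534], 'moment': [-2.161, 0.9554, 0.066], 'grip_width': 0.041, 'gripper_force': 18.9841} toolz [-0.002 -0.003 -1.   ] tooly [ 0.308  0.951 -0.003]
```

View pics/c3.png

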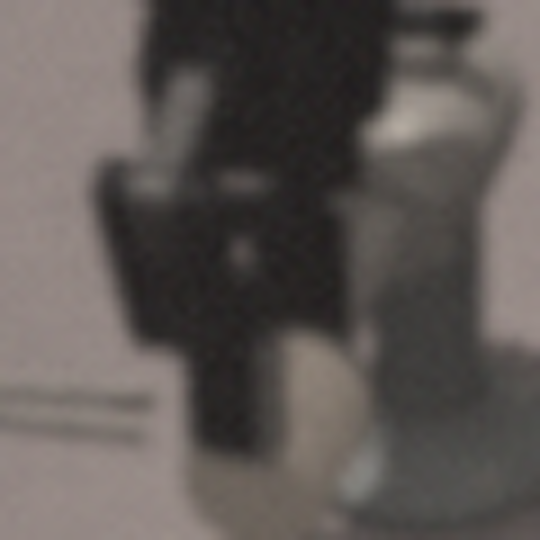

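The side crop shows the pads across the top of the stop end, and the width (41 mm) means the ring is fully in. There is a 12 N upward load, so I ease up a little.

{"method": "step_arm", "body": {
  "rows": [
    [0,0,0.001,0,0,0],
    [0,0,0.002,0,0,0],
    [0,0,0.002,0,0,0]
  ]
}}

```text
clock: 2.83
tcp_pos: [0.4728, 0.1728, 0.1253]
orientation: [-0.49, -3.101, 0.007]
contact_force: [-2.0, -11.0, 3.8]
grip_width: 0.0406
gripper_force: 21.0
```

{"method": "step_arm", "body": {
  "rows": [
    [-0.001,-0.003,0.001,0,0,0],
    [-0.002,-0.006,0.001,0,0,0],
    [-0.003,-0.01,0.001,0,0,0],
    [-0.004,-0.013,0.001,0,0,0],
    [-0.005,-0.016,0.001,0,0,0]
  ]
}}

```text
clock: 3.25
tcp_pos: [0.4713, 0.1677, 0.1267]
orientation: [0.485, 3.103, 0.003]
contact_force: [0.7, 0.5, -2.7]
grip_width: 0.0406
gripper_force: 20.5
```

{"method": "step_arm", "body": {
  "rows": [
    [-0.003,-0.01,0,0,0,0],
    [-0.006,-0.02,0,0,0,0],
    [-0.009,-0.03,0,0,0,0],
    [-0.013,-0.04,0,0,0,0],
    [-0.016,-0.05,0,0,0,0]
  ]
}}

```text
clock: 3.67
tcp_pos: [0.4609, 0.1357, 0.1265]
orientation: [-0.488, -3.103, 0.0]
contact_force: [-0.4, 0.1, -0.6]
grip_width: 0.0406
gripper_force: 20.6
```

{"method": "step_arm", "body": {
  "rows": [
    [-0.003,-0.01,0,0,0,0],
    [-0.006,-0.02,0,0,0,0],
    [-0.009,-0.03,0,0,0,0],
    [-0.009,-0.03,0,0,0,0],
    [-0.009,-0.03,0,0,0,0]
  ]
}}

```text
clock: 4.08
tcp_pos: [0.4559, 0.1183, 0.1265]
orientation: [0.488, 3.103, 0.0]
contact_force: [0.8, 1.0, -1.0]
grip_width: 0.0405
gripper_force: 20.6
```

{"method": "step_arm", "body": {
  "rows": [
    [-0.009,-0.03,0.01,0,0,0],
    [-0.015,-0.05,0.03,0,0,0],
    [-0.015,-0.05,0.05,0,0,0],
    [-0.015,-0.05,0.05,0,0,0],
    [-0.015,-0.05,0.05,0,0,0]
  ]
}}

```text
clock: 4.5
tcp_pos: [0.4476, 0.0894, 0.1569]
orientation: [0.486, 3.102, 0.002]
contact_force: [0.5, 0.5, -0.7]
grip_width: 0.0406
gripper_force: 20.7
```

Run:
```python
from h import *
o,m=st()
S=eyes.grab_frame("side")[:,:,::-1]
u,v=240,150
p=cv2.resize(S[v:v+75,u:u+75],None,fx=8,fy=8,interpolation=cv2.INTER_CUBIC)
for k in range(0,75,10):
  cv2.putText(p,str(u+k),(k*8,10),0,.35,(0,255,0));cv2.putText(p,str(v+k),(0,k*8+4),0,.35,(0,255,0))
cv2.imwrite("pics/c4.png",p)
p=np.array(o["tcp_pos"]);q=p-[0,0,.0245]
print(proj("side",q),proj("side",q-m[:,1]*.021),proj("side",q+m[:,1]*.021))
```

```text
{'clock': 4.5, 'tcp_pos': [0.4476, 0.0894, 0.1569], 'contact_force': [0.4678, 0.5155, -0.7253], 'moment': [-0.0221, -0.061, 0.0135], 'grip_width': 0.0406, 'gripper_force': 20.6833} toolz [ 0.002  0.001 -1.   ] tooly [0.306 0.952 0.002]
[265.25531882 222.29177709] [261.38339646 229.25764897] [269.01868763 215.52354082]
```

View pics/c4.png

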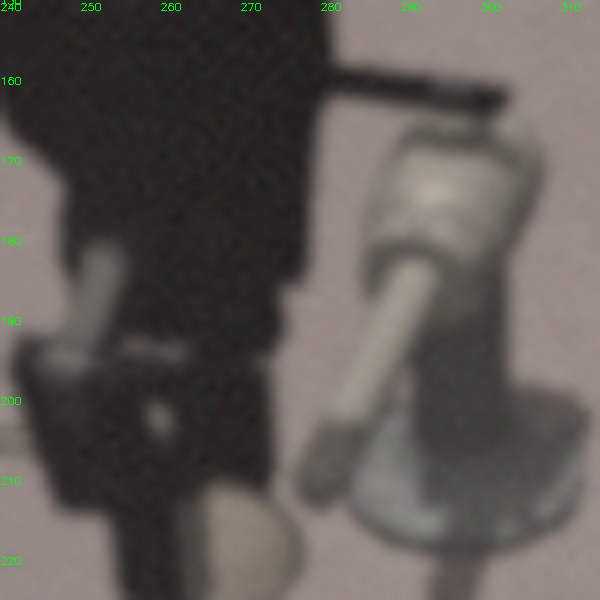

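The side crop shows the stop end held between the pads (265,215) and the first tube bare (tip about (280,209)). Carrying it to a point in front of the grey bare tube.

{"method": "step_arm", "body": {
  "rows": [
    [0.0,-0.06,0.065,0,0,0],
    [0.06,-0.2,0.072,0,0,0.008],
    [0.172,-0.549,0.072,0,0,0.017],
    [0.172,-0.549,0.072,0,0,0.017],
    [0.172,-0.549,0.072,0,0,0.017]
  ]
}}

```text
clock: 4.97
tcp_pos: [0.5022, -0.0975, 0.1952]
orientation: [-0.4, -3.116, -0.0]
contact_force: [1.1, 0.6, -2.1]
grip_width: 0.0409
gripper_force: 21.4
```

```bash
python3 -c "
from h import *
o,m=st();print((np.array([.551,-.24,.1265])-o['tcp_pos'])/.6)"
```

```text
{'clock': 4.9667, 'tcp_pos': [0.5022, -0.0975, 0.1952], 'contact_force': [1.1386, 0.6114, -2.0914], 'moment': [0.0211, -0.0372, 0.0139], 'grip_width': 0.0409, 'gripper_force': 21.3952} toolz [-0.  0. -1.] tooly [0.253 0.968 0.   ]
[ 0.08135356 -0.2374574  -0.11442486]
```

{"method": "step_arm", "body": {
  "rows": [
    [0.081,-0.237,0,0,0,0],
    [0.081,-0.237,0,0,0,0],
    [0.081,-0.237,0,0,0,0],
    [0.081,-0.237,0,0,0,0],
    [0.081,-0.237,-0.05,0,0,0]
  ]
}}

```text
clock: 5.38
tcp_pos: [0.5545, -0.2472, 0.1695]
orientation: [0.413, 3.103, -0.009]
contact_force: [2.0, -1.1, -1.7]
grip_width: 0.0406
gripper_force: 21.4
```

```bash
python3 -c "
from h import *
o,m=st();print((np.array([.551,-.24,.1265])-o['tcp_pos'])/.6)"
```

```text
{'clock': 5.3833, 'tcp_pos': [0.5545, -0.2472, 0.1695], 'contact_force': [2.0111, -1.0534, -1.6703], 'moment': [-0.0524, -0.1457, 0.0093], 'grip_width': 0.0406, 'gripper_force': 21.4016} toolz [ 0.01  -0.007 -1.   ] tooly [ 0.261  0.965 -0.005]
[-0.00584691  0.01199806 -0.07173317]
```

{"method": "step_arm", "body": {
  "rows": [
    [0,0,-0.03,0,0,0],
    [0,0,-0.06,0,0,0],
    [0,0,-0.06,0,0,0],
    [0,0,-0.06,0,0,0],
    [0,0,-0.06,0,0,0]
  ]
}}

```text
clock: 5.8
tcp_pos: [0.551, -0.2386, 0.13]
orientation: [0.403, 3.115, -0.0]
contact_force: [0.5, 0.1, -1.1]
grip_width: 0.0405
gripper_force: 21.4
```

Run:
```python
from h import *
o,m=st()
def c(im,u,v,w=66,h=100,f=6):
    p=cv2.resize(im[v:v+h,u:u+w],None,fx=f,fy=f,interpolation=cv2.INTER_CUBIC)
    for k in range(0,w,10): cv2.line(p,(k*f,0),(k*f,5),(0,255,0),1);cv2.putText(p,str(u+k),(k*f,14),0,.35,(0,255,0))
    for k in range(10,h,10): cv2.line(p,(0,k*f),(5,k*f),(0,255,0),1);cv2.putText(p,str(v+k),(6,k*f+4),0,.35,(0,255,0))
    return p
cv2.imwrite("pics/c5.png",np.hstack([c(eyes.grab_frame("side")[:,:,::-1],295,310),c(eyes.grab_frame("top")[:,:,::-1],395,200)]))
p=np.array(o["tcp_pos"]);q=p-[0,0,.0265]
for n in("side","top"):print(n,[np.round(proj(n,q+m[:,1]*s),1).tolist() for s in(-.021,.021)],proj(n,np.array([.5627,-.1955,.1])))
print((np.array([.551,-.24,.1265])-o['tcp_pos'])/.6)
```

```text
{'clock': 5.8, 'tcp_pos': [0.551, -0.2386, 0.13], 'contact_force': [0.5289, 0.0708, -1.0806], 'moment': [-0.0138, -0.0097, -0.0516], 'grip_width': 0.0405, 'gripper_force': 21.4044} toolz [ 0. -0. -1.] tooly [ 0.254  0.967 -0.   ]
side [[323.7, 388.8], [329.6, 365.6]] [332.98474507 354.688078  ]
top [[459.5, 251.2], [440.7, 245.9]] [429.84400555 242.98308872]
[ 6.37725555e-05 -2.40476331e-03 -5.86868500e-03]
```

View pics/c5.png

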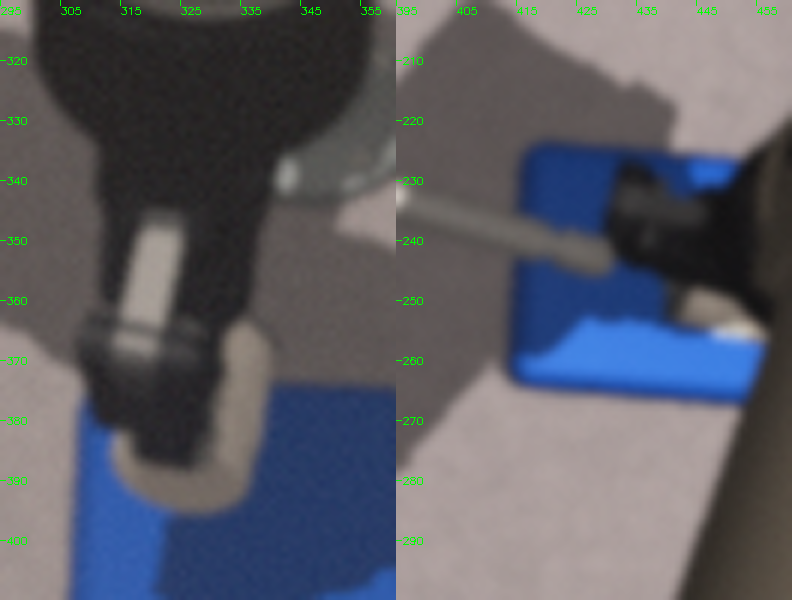

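The crops show the cap's closed face centred near side (325,388), about 1 mm towards +x of the prediction, and the tube tip at top (430.5,243) as expected. I correct by 1 mm and slide on slowly, watching the force.

{"method": "step_arm", "body": {
  "rows": [
    [-0.0015,0,-0.006,0,0,0],
    [0.0025,0.015,-0.006,0,0,0],
    [0.006,0.028,-0.006,0,0,0],
    [0.0085,0.038,-0.006,0,0,0],
    [0.0105,0.045,-0.006,0,0,0]
  ]
}}

```text
clock: 6.32
tcp_pos: [0.5573, -0.2098, 0.1262]
orientation: [0.401, 3.116, 0.001]
contact_force: [-0.3, -0.2, -2.0]
grip_width: 0.0406
gripper_force: 21.4
```

{"method": "step_arm", "body": {
  "rows": [
    [0.001,0.003,0,0,0,0],
    [0.002,0.006,0,0,0,0],
    [0.002,0.006,0,0,0,0]
  ]
}}

```text
clock: 6.57
tcp_pos: [0.5581, -0.2077, 0.1261]
orientation: [0.403, 3.116, 0.0]
contact_force: [-0.9, 0.5, -1.2]
grip_width: 0.0407
gripper_force: 21.4
```

{"method": "step_arm", "body": {
  "rows": [
    [0.001,0.004,0,0,0,0],
    [0.002,0.008,0,0,0,0],
    [0.003,0.012,0,0,0,0],
    [0.003,0.012,0,0,0,0]
  ]
}}

```text
clock: 6.9
tcp_pos: [0.5598, -0.2003, 0.126]
orientation: [-0.403, -3.116, -0.001]
contact_force: [-0.3, 0.4, -1.1]
grip_width: 0.0407
gripper_force: 21.4
```

{"method": "step_arm", "body": {
  "rows": [
    [0.001,0.004,0,0,0,0],
    [0.002,0.008,0,0,0,0],
    [0.003,0.012,0,0,0,0],
    [0.003,0.012,0,0,0,0]
  ]
}}

```text
clock: 7.23
tcp_pos: [0.5616, -0.193, 0.126]
orientation: [-0.403, -3.116, -0.001]
contact_force: [0.2, 0.2, -2.1]
grip_width: 0.041
gripper_force: 21.4
```

{"method": "step_arm", "body": {
  "rows": [
    [0.001,0.003,0,0,0,0],
    [0.0015,0.006,0,0,0,0]
  ]
}}

```text
clock: 7.4
tcp_pos: [0.562, -0.1904, 0.126]
orientation: [-0.405, -3.115, 0.001]
contact_force: [-1.2, -0.8, -1.5]
grip_width: 0.0408
gripper_force: 21.6
```

{"method": "step_arm", "body": {
  "rows": [
    [0.001,0.003,0,0,0,0],
    [0.0015,0.006,0,0,0,0]
  ]
}}

```text
clock: 7.57
tcp_pos: [0.563, -0.1868, 0.126]
orientation: [-0.405, -3.115, 0.0]
contact_force: [-1.1, -1.4, -0.9]
grip_width: 0.0405
gripper_force: 21.5
```

{"method": "step_arm", "body": {
  "rows": [
    [0.0005,0.002,0,0,0,0],
    [0.001,0.004,0,0,0,0]
  ]
}}

```text
clock: 7.73
tcp_pos: [0.5634, -0.1853, 0.126]
orientation: [-0.405, -3.115, 0.002]
contact_force: [-2.8, -5.7, -1.3]
grip_width: 0.0407
gripper_force: 21.7
```

Run:
```python
from h import *
o,m=st()
f=6;u,v,w,h=295,280,66,100
a=eyes.grab_frame("side")[v:v+h,u:u+w,::-1];b=eyes.grab_frame("top")[200:300,385:451,::-1]
p=cv2.resize(np.hstack([a,b]),None,fx=f,fy=f,interpolation=cv2.INTER_CUBIC)
cv2.imwrite("pics/c6.png",p)
```

```text
{'clock': 7.7333, 'tcp_pos': [0.5634, -0.1853, 0.126], 'contact_force': [-2.797, -5.7125, -1.2741], 'moment': [-1.4465, 0.5282, -0.0698], 'grip_width': 0.0407, 'gripper_force': 21.7376} toolz [-0.001 -0.002 -1.   ] tooly [ 0.256  0.967 -0.002]
```

View pics/c6.png

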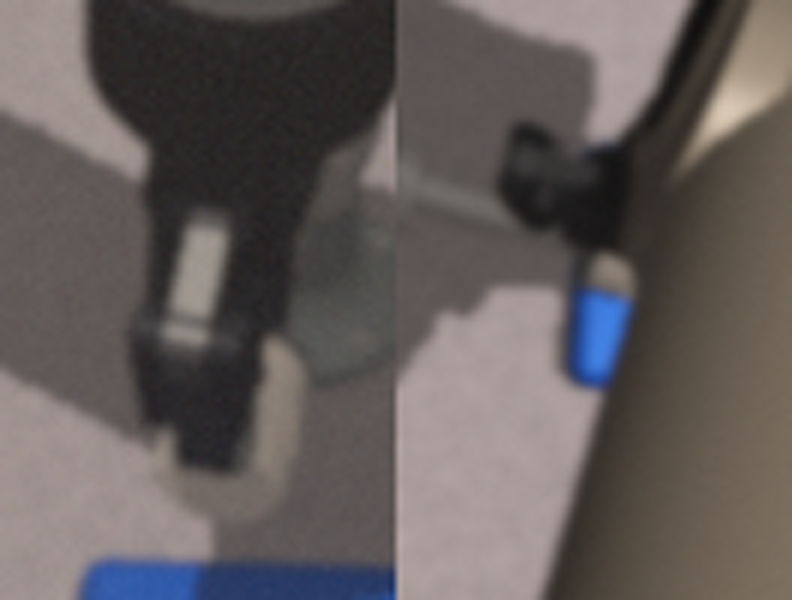

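The crops show the stop end on the bare tube (the white cap reaches over the tube end), with about 6 N of resistance. I release the ring and back up.

{"method": "step_arm", "body": {
  "rows": [
    [0,0,0,0,0,0],
    [0,0,0,0,0,0],
    [0,0,0.01,0,0,0],
    [0,0,0.06,0,0,0],
    [0,0,0.12,0,0,0]
  ],
  "jaw": 0.36
}}

```text
clock: 8.25
tcp_pos: [0.5626, -0.1829, 0.1972]
orientation: [-0.402, -3.111, -0.001]
contact_force: [0.3, -0.6, 0.7]
grip_width: 0.0542
gripper_force: 0.0
```

Run:
```python
from h import *
o,m=st();print(np.round(o["joints"],2))
d=np.array([.254,.967,0])
# pre-push: TCP 11 mm half pad + 30 mm gap behind the closed face
t=np.array([.558,-.2056,.2])-d*.041;print(t,(t-o["tcp_pos"])/.6)
```

```text
{'clock': 8.25, 'tcp_pos': [0.5626, -0.1829, 0.1972], 'contact_force': [0.3225, -0.5604, 0.6859], 'moment': [-0.031, -0.0424, -0.0005], 'grip_width': 0.0542, 'gripper_force': 0.0} toolz [-0.005  0.001 -1.   ] tooly [0.254 0.967 0.   ]
[-0.08  0.41  0.38  1.83 -0.18  0.95  1.69]
[ 0.547586 -0.245247  0.2     ] [-0.02501029 -0.10385006  0.00471262]
```

{"method": "step_arm", "body": {
  "rows": [
    [-0.025,-0.104,0.005,0,0,-0.5],
    [-0.025,-0.104,0.005,0,0,-0.5],
    [-0.025,-0.104,0.005,0,0,-0.5],
    [-0.025,-0.104,0.005,0,0,-0.5],
    [-0.025,-0.104,0.005,0,0,-0.5]
  ],
  "jaw": 1
}}

```text
clock: 8.67
tcp_pos: [0.5493, -0.2467, 0.202]
orientation: [1.351, 2.835, 0.002]
contact_force: [-0.5, 0.2, 0.5]
grip_width: 0.0
gripper_force: 0.0
```

```bash
python3 -c "
from h import *
o,m=st();print((np.array([.5476,-.2452,.2])-o['tcp_pos'])/.6,np.degrees(np.arctan2(m[1,1],m[0,1])), o['joints'][6])"
```

```text
{'clock': 8.6667, 'tcp_pos': [0.5493, -0.2467, 0.202], 'contact_force': [-0.5023, 0.1787, 0.4541], 'moment': [0.0118, 0.0288, -0.0121], 'grip_width': 0.0, 'gripper_force': 0.0} toolz [ 0.002  0.    -1.   ] tooly [0.777 0.63  0.002]
[-0.00279455  0.00250289 -0.00328861] 39.02877168226348 1.2496199873030287
```

{"method": "step_arm", "body": {
  "rows": [
    [0,0,0,0,0,-0.298],
    [0,0,0,0,0,-0.298],
    [0,0,0,0,0,-0.298],
    [0,0,0,0,0,-0.298],
    [0,0,0,0,0,-0.298]
  ]
}}

```text
clock: 9.08
tcp_pos: [0.5495, -0.2459, 0.2017]
orientation: [2.156, 2.284, 0.002]
contact_force: [1.0, -0.3, 0.0]
grip_width: 0.0
gripper_force: 0.0
```

```bash
python3 -c "
from h import *
o,m=st();print((np.array([.5476,-.2452,.1])-o['tcp_pos'])/.6,np.degrees(np.arctan2(m[1,1],m[0,1])), o['joints'][6])"
```

```text
{'clock': 9.0833, 'tcp_pos': [0.5495, -0.2459, 0.2017], 'contact_force': [0.9965, -0.2945, 0.0352], 'moment': [0.0727, -0.0184, -0.0051], 'grip_width': 0.0, 'gripper_force': 0.0} toolz [ 0.001  0.001 -1.   ] tooly [0.998 0.058 0.001]
[-0.00324567  0.00115941 -0.16958098] 3.3073949802557427 0.7092825966044664
```

{"method": "step_arm", "body": {
  "rows": [
    [-0.003,0,-0.04,0,0,-0.1],
    [-0.003,0,-0.09,0,0,-0.1],
    [-0.003,0,-0.14,0,0,-0.1],
    [-0.003,0,-0.165,0,0,-0.1],
    [-0.003,0,-0.165,0,0,-0.1]
  ]
}}

```text
clock: 9.5
tcp_pos: [0.5457, -0.2445, 0.099]
orientation: [-2.477, -1.924, 0.004]
contact_force: [-0.8, -0.2, 1.5]
grip_width: -0.0002
gripper_force: 0.0
```

Run:
```python
from h import *
o,m=st()
f=8;u,v,w,h=290,300,70,75
a=eyes.grab_frame("side")[v:v+h,u:u+w,::-1]
p=cv2.resize(a,None,fx=f,fy=f,interpolation=cv2.INTER_CUBIC)
for k in range(0,w,10): cv2.putText(p,str(u+k),(k*f,10),0,.35,(0,255,0))
for k in range(10,h,10): cv2.putText(p,str(v+k),(0,k*f+4),0,.35,(0,255,0))
cv2.imwrite("pics/c7.png",p)
P=np.array(o["tcp_pos"]);print(proj("side",P+m[:,2]*.014),proj("side",np.array([.558,-.2056,.1])))
```

```text
{'clock': 9.5, 'tcp_pos': [0.5457, -0.2445, 0.099], 'contact_force': [-0.8098, -0.1511, 1.4708], 'moment': [0.053, -0.0075, -0.0779], 'grip_width': -0.0002, 'gripper_force': 0.0} toolz [-0.005  0.002 -1.   ] tooly [ 0.969 -0.247 -0.005]
[323.12693243 387.30786843] [330.28686652 360.10588788]
```

View pics/c7.png

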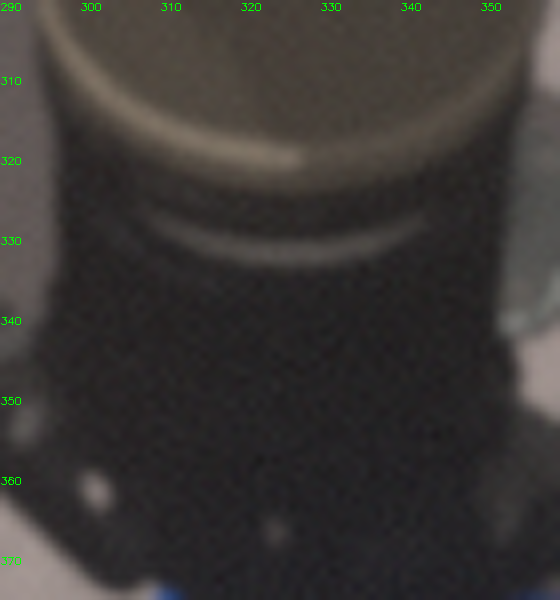

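The gripper hides the contact in this view, so I rely on the force readings. I centre sideways (+3 mm) and advance along the bore.

{"method": "step_arm", "body": {
  "rows": [
    [0.005,0,0,0,0,0],
    [0.0085,0.013,0,0,0,0],
    [0.012,0.026,0,0,0,0],
    [0.014,0.035,0,0,0,0],
    [0.014,0.035,0,0,0,0]
  ]
}}

```text
clock: 9.97
tcp_pos: [0.5568, -0.2231, 0.1026]
orientation: [-2.479, -1.929, -0.003]
contact_force: [0.6, 0.1, -0.6]
grip_width: -0.0
gripper_force: 0.0
```

{"method": "step_arm", "body": {
  "rows": [
    [0.001,0.003,0,0,0,0],
    [0.0015,0.006,0,0,0,0],
    [0.0015,0.006,0,0,0,0]
  ]
}}

```text
clock: 10.22
tcp_pos: [0.5564, -0.2217, 0.1022]
orientation: [-2.482, -1.926, -0.0]
contact_force: [-0.0, -0.4, 0.7]
grip_width: -0.0003
gripper_force: 0.0
```

{"method": "step_arm", "body": {
  "rows": [
    [0.0005,0.003,0,0,0,0],
    [0.001,0.005,0,0,0,0],
    [0.001,0.005,0,0,0,0]
  ]
}}

```text
clock: 10.47
tcp_pos: [0.557, -0.2187, 0.102]
orientation: [-2.482, -1.926, -0.0]
contact_force: [-0.0, -0.3, 0.2]
grip_width: 0.0002
gripper_force: 0.0
```

{"method": "step_arm", "body": {
  "rows": [
    [0.0005,0.003,0,0,0,0],
    [0.001,0.005,0,0,0,0],
    [0.001,0.005,0,0,0,0]
  ]
}}

```text
clock: 10.72
tcp_pos: [0.5573, -0.217, 0.1022]
orientation: [2.482, 1.924, -0.001]
contact_force: [-1.8, -3.5, 0.6]
grip_width: -0.0
gripper_force: 1.9
```

{"method": "step_arm", "body": {
  "rows": [
    [0.0003,0.0015,0,0,0,0],
    [0.0006,0.003,0,0,0,0],
    [0.0006,0.003,0,0,0,0]
  ]
}}

```text
clock: 10.97
tcp_pos: [0.5573, -0.2169, 0.1023]
orientation: [2.482, 1.921, -0.003]
contact_force: [-0.7, -6.8, -0.5]
grip_width: 0.0002
gripper_force: 3.8
```

{"method": "step_arm", "body": {
  "rows": [
    [0.0003,0.0015,0,0,0,0],
    [0.0006,0.003,0,0,0,0],
    [0.0006,0.003,0,0,0,0]
  ]
}}

```text
clock: 11.22
tcp_pos: [0.5574, -0.2163, 0.1024]
orientation: [2.482, 1.919, -0.005]
contact_force: [-1.2, -11.5, -0.9]
grip_width: -0.0002
gripper_force: 5.1
```

{"method": "step_arm", "body": {
  "rows": [
    [0.0003,0.0015,0,0,0,0],
    [0.0006,0.003,0,0,0,0],
    [0.0006,0.003,0,0,0,0]
  ]
}}

```text
clock: 11.47
tcp_pos: [0.5576, -0.2152, 0.1026]
orientation: [2.482, 1.918, -0.005]
contact_force: [-1.4, -11.0, -1.2]
grip_width: -0.0001
gripper_force: 5.8
```

{"method": "step_arm", "body": {
  "rows": [
    [0.0003,0.0012,0,0,0,0],
    [0.0005,0.002,0,0,0,0],
    [0.0005,0.002,0,0,0,0]
  ]
}}

```text
clock: 11.72
tcp_pos: [0.5577, -0.2147, 0.1026]
orientation: [2.482, 1.917, -0.006]
contact_force: [-1.4, -13.6, -1.9]
grip_width: -0.0
gripper_force: 6.6
```

{"method": "step_arm", "body": {
  "rows": [
    [0.0003,0.0012,0,0,0,0],
    [0.0005,0.002,0,0,0,0],
    [0.0005,0.002,0,0,0,0]
  ]
}}

```text
clock: 11.97
tcp_pos: [0.5578, -0.2144, 0.1026]
orientation: [2.481, 1.916, -0.007]
contact_force: [-2.2, -14.7, -3.0]
grip_width: 0.0002
gripper_force: 7.6
```

{"method": "step_arm", "body": {
  "rows": [
    [0.0003,0.0012,0,0,0,0],
    [0.0005,0.002,0,0,0,0],
    [0.0005,0.002,0,0,0,0]
  ]
}}

```text
clock: 12.22
tcp_pos: [0.5578, -0.2144, 0.1027]
orientation: [2.481, 1.914, -0.009]
contact_force: [-2.4, -18.1, -3.4]
grip_width: 0.0
gripper_force: 8.9
```

{"method": "step_arm", "body": {
  "rows": [
    [0,0,0,0,0,0],
    [-0.003,-0.012,0,0,0,0],
    [-0.01,-0.04,0,0,0,0],
    [-0.03,-0.11,0,0,0,0],
    [-0.03,-0.11,0,0,0,0]
  ]
}}

```text
clock: 12.63
tcp_pos: [0.5385, -0.2803, 0.103]
orientation: [2.486, 1.914, -0.004]
contact_force: [-1.0, -1.0, 0.8]
grip_width: 0.0001
gripper_force: 0.0
```

{"method": "step_arm", "body": {
  "rows": [
    [0,-0.06,0.06,0,0,0],
    [0,-0.12,0.12,0,0,0],
    [0,-0.18,0.18,0,0,0],
    [0,-0.25,0.2,0,0,0],
    [0,-0.25,0.2,0,0,0]
  ]
}}

```text
clock: 13.05
tcp_pos: [0.5414, -0.4267, 0.2254]
orientation: [2.481, 1.921, 0.001]
contact_force: [-0.1, -0.4, -0.4]
grip_width: 0.0003
gripper_force: 0.0
```

Run:
```python
from h import *
o,m=st()
f=6;S=eyes.grab_frame("side");T=eyes.grab_frame("top")
cv2.imwrite("pics/full_s.png",S[:,:,::-1]);cv2.imwrite("pics/full_t.png",T[:,:,::-1])
p=cv2.resize(np.hstack([S[295:375,300:366,::-1],T[200:280,375:441,::-1]]),None,fx=f,fy=f,interpolation=cv2.INTER_CUBIC)
for k in range(0,66,10): cv2.putText(p,str(300+k),(k*f,10),0,.35,(0,255,0));cv2.putText(p,str(375+k),(396+k*f,10),0,.35,(0,255,0))
for k in range(10,80,10): cv2.putText(p,str(295+k),(0,k*f+4),0,.35,(0,255,0));cv2.putText(p,str(200+k),(396,k*f+4),0,.35,(0,255,0))
cv2.imwrite("pics/c8.png",p)
tip=np.array([.5629,-.1962,.1]);d=np.array([.254,.967,0])
for s in(-.009,.033,.037): print(s,proj("top",tip+d*s),proj("side",tip+d*s))
```

```text
{'clock': 13.05, 'tcp_pos': [0.5414, -0.4267, 0.2254], 'contact_force': [-0.0835, -0.4273, -0.3957], 'moment': [-0.0176, 0.0342, -0.0114], 'grip_width': 0.0003, 'gripper_force': 0.0} toolz [ 0.003 -0.003 -1.   ] tooly [ 0.968 -0.25   0.004]
-0.009 [434.19517488 244.02844435] [331.94828762 359.6948276 ]
0.033 [415.37817082 238.74327462] [337.33876758 338.6030662 ]
0.037 [413.58368356 238.23971628] [337.83305347 336.66799997]
```

View pics/c8.png

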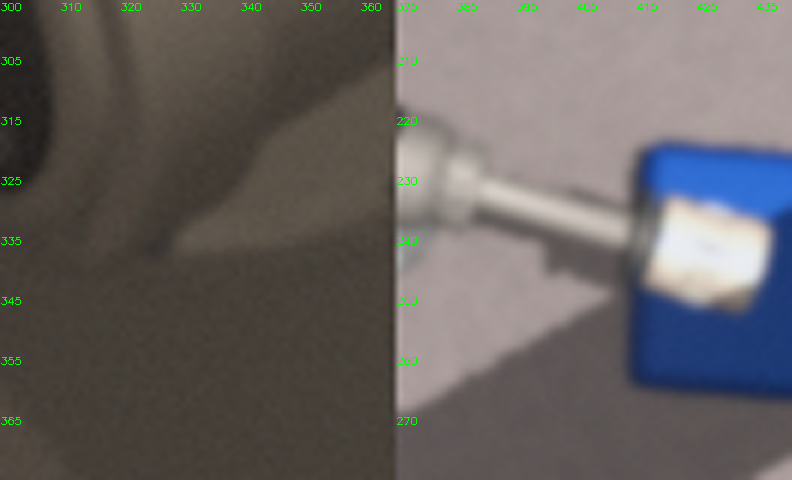

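The top crop shows the cap on the tube, with its closed edge at about (436,244) and the ring at about (416,239). That is close to what a locked cap would give. I compare the axis profile numerically with the initially locked one.

Run:
```python
from h import *
np.set_printoptions(linewidth=200)
A=cv2.imread("pics/top0.png",0).astype(np.float32);B=cv2.imread("pics/full_t.png",0).astype(np.float32)
def prof(im,tip,d):
    n=np.array([d[1],-d[0],0]);out=[]
    for s in np.arange(-20,111,1.):
        q=[proj("top",tip+d*s/1000+n*w/1000+np.array([0,0,.0075])) for w in(-4,-2,0,2,4)]
        q=np.array(q,np.float32);out.append(cv2.remap(im,q[None,:,0],q[None,:,1],cv2.INTER_CUBIC).mean())
    return np.array(out)
d1=np.array([.307,.952,0]);a=prof(A,np.array([.4667,.1524,.1])+d1*.009,d1)
d2=np.array([.254,.967,0]);b=prof(B,np.array([.5629,-.1962,.1]),d2)
s=np.arange(-20,111)
for lo,hi in((-20,0),(28,50),(85,108)):
    k=(s>=lo)&(s<hi);print(s[k][0]);print(a[k].round().astype(int));print(b[k].round().astype(int))
def shift(lo,hi):
    best=[]
    for t in np.arange(-6,6.1,.1):
        k=np.arange(lo,hi);best.append((np.corrcoef(np.interp(k,s,a),np.interp(k+t,s,b))[0,1],t))
    return max(best)
print("closed",shift(-14,-3),"ring",shift(29,44),"nut",shift(86,104))
```

```text
-20
[147 147 147 147 146 145 143 139 136 135 141 154 170 185 199 208 214 216 217 217]
[ 55  55  54  55  58  65  80 103 134 165 194 215 227 232 234 235 235 235 235 235]
28
[206 195 176 156 136 121 113 114 121 130 138 147 154 159 161 161 161 161 161 161 161 161]
[164 143 129 125 124 124 120 115 113 117 128 141 153 163 168 172 173 174 174 174 174 175]
85
[161 161 161 160 159 159 158 155 150 143 138 137 141 150 158 164 168 169 170 170 169 166 160]
[187 187 188 188 189 188 185 182 180 179 180 183 185 187 189 189 190 189 188 184 178 171 164]
closed (np.float64(0.994077273594969), np.float64(-4.300000000000006)) ring (np.float64(0.8620682659015239), np.float64(-1.7000000000000153)) nut (np.float64(0.9683067737222837), np.float64(-1.500000000000016))
```

Parallax-corrected, the profile suggests the cap is locked, with the ring fully exposed. I confirm by touch, since a light re-contact position tells locked from unlocked.

{"method": "step_arm", "body": {
  "rows": [
    [0,0.07,-0.02,0,0,0],
    [0,0.13,-0.08,0,0,0],
    [0,0.19,-0.14,0,0,0],
    [0,0.25,-0.2,0,0,0],
    [0,0.25,-0.2,0,0,0]
  ]
}}

```text
clock: 13.57
tcp_pos: [0.5406, -0.2675, 0.099]
orientation: [-2.476, -1.926, 0.0]
contact_force: [0.8, 0.1, 0.4]
grip_width: -0.0001
gripper_force: 0.0
```

{"method": "step_arm", "body": {
  "rows": [
    [0.01,0.03,0,0,0,0],
    [0.018,0.06,0,0,0,0],
    [0.024,0.085,0,0,0,0],
    [0.025,0.09,0,0,0,0],
    [0.025,0.09,0,0,0,0]
  ]
}}

```text
clock: 13.98
tcp_pos: [0.5565, -0.2172, 0.1016]
orientation: [-2.479, -1.927, 0.0]
contact_force: [0.7, -0.3, -0.5]
grip_width: 0.0
gripper_force: 0.0
```

{"method": "step_arm", "body": {
  "rows": [
    [0.0003,0.0008,0,0,0,0],
    [0.0003,0.0012,0,0,0,0],
    [0.0003,0.0012,0,0,0,0]
  ]
}}

```text
clock: 14.23
tcp_pos: [0.5565, -0.219, 0.1022]
orientation: [2.483, 1.924, 0.0]
contact_force: [-0.3, -0.2, -0.4]
grip_width: 0.0002
gripper_force: 0.0
```

{"method": "step_arm", "body": {
  "rows": [
    [0.0003,0.0008,0,0,0,0],
    [0.0003,0.0012,0,0,0,0],
    [0.0003,0.0012,0,0,0,0]
  ]
}}

```text
clock: 14.48
tcp_pos: [0.5568, -0.2177, 0.1021]
orientation: [2.483, 1.925, 0.0]
contact_force: [-0.4, -0.2, -0.2]
grip_width: 0.0001
gripper_force: 0.0
```

{"method": "step_arm", "body": {
  "rows": [
    [0.0003,0.0008,0,0,0,0],
    [0.0003,0.0012,0,0,0,0],
    [0.0003,0.0012,0,0,0,0]
  ]
}}

```text
clock: 14.73
tcp_pos: [0.5571, -0.2167, 0.1021]
orientation: [-2.482, -1.926, -0.0]
contact_force: [0.4, -0.2, 0.3]
grip_width: 0.0001
gripper_force: 0.0
```

{"method": "step_arm", "body": {
  "rows": [
    [0.0002,0.0006,0,0,0,0],
    [0.0002,0.001,0,0,0,0],
    [0.0002,0.001,0,0,0,0]
  ]
}}

```text
clock: 14.98
tcp_pos: [0.5572, -0.2161, 0.1021]
orientation: [-2.482, -1.926, -0.0]
contact_force: [0.3, -0.1, -0.3]
grip_width: 0.0003
gripper_force: 0.0
```

{"method": "step_arm", "body": {
  "rows": [
    [0.0002,0.0006,0,0,0,0],
    [0.0002,0.001,0,0,0,0],
    [0.0002,0.001,0,0,0,0]
  ]
}}

```text
clock: 15.23
tcp_pos: [0.5573, -0.2157, 0.1021]
orientation: [2.482, 1.925, -0.0]
contact_force: [-0.1, -1.1, 0.5]
grip_width: 0.0
gripper_force: 0.3
```

{"method": "step_arm", "body": {
  "rows": [
    [0.0002,0.0006,0,0,0,0],
    [0.0002,0.001,0,0,0,0],
    [0.0002,0.001,0,0,0,0]
  ]
}}

```text
clock: 15.48
tcp_pos: [0.5573, -0.2157, 0.1021]
orientation: [2.482, 1.924, -0.001]
contact_force: [0.1, -2.8, -0.3]
grip_width: 0.0003
gripper_force: 1.5
```

Light contact came at y = -0.2157, about 1.3 mm back from the firm stall at -0.2144. That matches the spring-back of about 1 mm onto the teeth, so it is locked. Retreating and handing in.

{"method": "step_arm", "body": {
  "rows": [
    [-0.003,-0.012,0,0,0,0],
    [-0.01,-0.04,0,0,0,0],
    [-0.03,-0.11,0,0,0,0],
    [-0.03,-0.15,0.05,0,0,0],
    [-0.03,-0.15,0.05,0,0,0]
  ]
}}

```text
clock: 15.9
tcp_pos: [0.5386, -0.3138, 0.1369]
orientation: [2.483, 1.91, -0.0]
contact_force: [0.3, -1.9, 0.6]
grip_width: -0.0
gripper_force: 0.0
```

```bash
python3 -c "
from h import *
st();print(r.hand_in())"
```

```text
{'clock': 15.9, 'tcp_pos': [0.5386, -0.3138, 0.1369], 'contact_force': [0.3229, -1.8747, 0.6107], 'moment': [-0.1189, -0.0288, 0.0107], 'grip_width': -0.0, 'gripper_force': 0.0} toolz [ 0.005 -0.007 -1.   ] tooly [ 0.966 -0.257  0.007]
the job is handed in; nothing more can be done
None
```

I moved the stop end to the other grey water point's tube, pressed it home and handed the job in at 15.9 s; a light touch on its closed end fits it being locked, but the hand-in gave no verdict.

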